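# Fit a filter cassette to the bench fume extractor

## Task

Fit the clean filter cassette to the bench fume extractor: swing the catch open, lay the cassette on the bed and slide it in under the hood, feeling for the hidden seat, until it drops fully home. Then swing the catch shut over its neck and, last, switch the extractor on, without knocking over the white cup.

Things in the scene. Friction and masses are not known exactly. Their poses are not given: they have to be found in the camera images.
- extractor: Low bench fume extractor, fixed: grey box with white hood roof and dark intake grille, 236 long (x) x 146 wide x 66 high. Origin on the table under the middle of the hood's mouth; x points horizontally in under the hood, z up. The hood covers x = 0 to 135. In front of it, x = -101 to 0, lies the open bed, 26 above the table (front lip, x = -101 to -80, 0.5 higher).
- mouth (a point): Middle of the lower edge of the hood's mouth, on the bed; mouth 61 wide, 23 high. Hidden behind it, on the centre line of the otherwise flat bed, is the seat: a recess 64 long (x) x 65 wide, 8 deep (floor 18 above the table). Its near edge is 30 to 48 behind the mouth, different each time, as the bed can be clamped farther in or out. It must be found by feel.
- bed_middle (a point): Point on the bed's top, 35 in front of the mouth, midway between the two steel guide rails. The rails are 61 apart, 5 wide, 5 high above the bed, parallel to the extractor's x, from the mouth to 66 in front of it, then flared outwards to 84. Beside the rails the case is level with the bed for 34.
- cassette: Loose filter cassette, about 130 to 210 g. Origin: centre of the underside of its black frame with white pleats, 60 (x) x 56 (y) x 18 high; x is the leading direction, z up. A flat neck, 36 wide, 8.5 to 14 above that underside, runs back to the handle. Its centre of mass is over the frame: it stands and slides on the frame alone. Home in the seat, the neck is 0.5 above the bed.
- handle (a point): Middle of the top of the cassette's upright blue handle tab: 134 behind the frame's centre, 42.5 above its underside. The tab is 12 thick (cassette x), 22 wide (y) and stands 28 above the neck. With the cassette home it stands 50 to 72 in front of the mouth.
- catch (a joint): Angle (rad) of the steel L-shaped quarter-turn catch on a boss at x = -20, y = -60 of the extractor, axis vertical. 0 = closed: tongue (50 long, 12 wide, 7 thick, 8.5 above the bed) across the bed to +y, handle arm to -x. Positive opens, anticlockwise from above; at 1.57 the tongue lies beside the guides; stops 0 and 1.9. Stays put (0.04 N m). Shuts only over a neck that has dropped home.
- catch_peg (a point): Middle of the top of the round red peg on the catch's handle arm, 40 from the catch's axis, 65 above the table. The peg is 12 across, upright, stands 24 above the arm and turns with the catch.
- power_switch (a joint): Angle (rad) of the red toggle lever on the hood's roof near its +y side. 0 = off, leaning to the extractor's -x; 0.9 = on, leaning to its +x; tips over about the extractor's y axis and stays where it is left.
- power_switch_tip (a point): Tip of the red toggle lever, 30 from its pivot, about 97 above the table; a round plastic bat 10 across. The pivot is 62 behind the mouth, 46 to +y of the centre line, 69.5 above the table; its base plate is 34 x 20.
- cup: Loose white plastic cup, standing upright, 76 across, 91 high; origin at the centre of its underside.

How it is judged (in metres and radians):
On the way, in this order (a step that is already met when the one before it is completed fails the run):
1. the catch is swung open by at least 1.35 rad (value of joint catch above 1.35 rad), for 0.1 s.
2. the cassette has dropped home in the seat under the hood, right way round (z of cassette in the frame of extractor between 0.012 and 0.0212 m and x of cassette in the frame of extractor above 0.05 m and angle between cassette's own z axis and vertical below 0.06 rad), for 0.2 s.
3. the catch is shut over its neck (less than 0.2 rad) (value of joint catch below 0.2 rad), for 0.1 s.
4. the switch is on (more than 0.7 rad) (value of joint power_switch above 0.7 rad), for 0.1 s.
At the end, for the whole second after the job is handed in: The cassette lies flat (within 0.06 rad) and at rest in the seat under the hood, its frame's underside within about 3 mm of the seat's floor (18 mm above the table); the catch is shut over its neck (less than 0.2 rad), the switch is on (more than 0.7 rad), and the cup stands upright (all of step 2 and linear speed of cassette below 0.02 m/s and value of joint catch below 0.2 rad and value of joint power_switch above 0.7 rad and angle between cup's own z axis and vertical below 0.3 rad); the robot touches nothing.
It fails at once if the white cup is knocked over (angle between cup's own z axis and vertical above 0.6 rad).
It also fails if it takes over 69 s, if anything falls off the work surface, if the arm or the gripper's body presses on something with over 40 N, if the wrist force passes 120 N, or if a joint passes its speed limit or range.

## Robot

A 6-joint arm with a two-finger parallel gripper is mounted at the origin on a cart in front of the work surface, level with it; the furniture and walls round the work are solid. World frame = base frame: x ahead of the robot, y to its left, z up, the work surface at z = 0. Lengths are in mm, angles in rad, forces in N, time in s.
With the tool pointing down it reaches from about 350 to 975 mm from the base axis. Payload 7.1 kg.
Tool frame: the origin (TCP) lies on the front face of the gripper's body, between the roots of the fingers; the fingertips stand 80 mm ahead of it and the grasp point (between the pads) lies 61 mm ahead of it (env.tips_ahead is the distance from the TCP to the fingertips, in mm); z points along the fingers, y is the line along which they close (so a half turn about z gives the same grasp; the last joint's range is limited). The gripper opens to 88 mm and grips with 3 to 60 N. Pads are 20 mm wide; open, the fingers measure 115 mm over their backs; the gripper's body (75 mm by 178 mm) begins 61 mm behind the grasp point.
Start: joints at [1.276, 0.423, 1.63, -0, 1.089, -0.019], TCP at [170.167, 601.372, 302.675] pointing down, gripper open.
Joint ranges: [-3, 3], [-0.9, 2.11], [0.09, 2.58], [-1.31, 4.45], [0.11, 2.69], [-2.54, 2.54]. Speed limits (rad/s): [2.39, 2.39, 3.01, 3.14, 3.14, 3.14].

## Interface

Orientations are given as a unit quaternion [x, y, z, w].
In Python, from station import env, set_gripper, viewer, workorder gives the robot as it stands. Calls block until the motion is done:
- env.reach(position, orientation): joint-space move of the TCP to a pose.
- env.move_l(position, rot=None, rate=150, f_stop=None): straight line of the TCP; rot=None keeps the orientation; rate is the mean speed in mm/s. With f_stop (N) it stops when the force on the tool has changed by that much, and returns True; else False.
- env.move_joints(angles): joint-space move.
- set_gripper(opening): finger opening in mm; the grip force is fixed at half the most; returns when the fingers have stopped.
- env.hold(seconds).
- env.ik(position, orientation): joint angles nearest the present ones, or None.
- env.read_state(): the state.
- viewer.camera(name): name is "scene" or "top" or "wrist"; returns the picture (480x640x3 uint8, blue, green, red); there is no depth.
- viewer.camera_params(name): a dict with "fx", "fy", "cx", "cy" (pixels), "dist" ([k1, k2, p1, p2, k3] as OpenCV has them; the pictures are not rectified), "pose" (4x4, takes a point from camera to world coordinates); the wrist camera has in their place "tool_from_camera" (4x4, takes a point from camera to tool coordinates, whose origin is the TCP and whose axes are the flange's). Camera axes: x right, y up, looking along -z (the intrinsics and any distortion apply to the point x, -y, -z); pixel columns grow to the right and rows downward; lengths in mm; the calibration is good to about 2 mm. A picture is of the moment at which its call begins: read the wrist's pose just before it. camera_params takes no time and is no camera call.
A pose or a line that the arm cannot do raises env.IKError and nothing moves.
- workorder.sign_off(): hands the job in; it is judged then, once.
The state is a dict: "time_s": time; "qpos": joint angles; "dq": joint speeds; "tau": joint torques, N m; "tool_pos": TCP position; "orientation": TCP orientation; "force": force on the tool from outside, world axes, zero at the start; "wrist_torque": the same for the moment, N m; "width": finger opening in mm; "grip_force": force on a finger pad.
Only numpy, scipy, OpenCV 4.12 (cv2) and the standard library are available. Lean on these libraries where they do the work, as an engineer would, in place of code of your own. Each camera call takes 0.05 s, during which the arm holds its last target. There are 200 camera calls.

## Working session

There is one attempt and no reset: what is moved stays moved. The work goes in short steps, each a Python script; the robot and the scene stay as the last script left them, time stands still between calls to the robot, and variables do not carry over. Pictures are saved under pics/ and viewed, at most 10 in all, crops included, and the job is handed in when it is done.

```bash
ls; mkdir -p pics
python3 - <<'E'
from station import env, viewer
import cv2
for n in ["scene","top"]:
    im=viewer.camera(n); cv2.imwrite(f"pics/{n}0.png",im)
    p=viewer.camera_params(n); print(n,p)
print(viewer.camera_params("wrist"))
s=env.read_state(); print(s)
E
```

```text
pics
scene {'fx': 481.22930701462633, 'fy': 481.22930701462633, 'cx': 317.6365679298078, 'cy': 239.52566141590358, 'dist': array([-0.0757799,  0.       ,  0.       ,  0.       ,  0.       ]), 'pose': array([[ 8.24495430e-01,  2.65255722e-01, -4.99846664e-01,
         4.27514719e+01],
       [-5.65546859e-01,  3.56485843e-01, -7.43689851e-01,
        -6.59216644e+02],
       [-1.90797295e-02,  8.95855594e-01,  4.43935489e-01,
         5.43304428e+02],
       [ 0.00000000e+00,  0.00000000e+00,  0.00000000e+00,
         1.00000000e+00]])}
top {'fx': 519.0875576971582, 'fy': 519.0875576971582, 'cx': 316.04254032580195, 'cy': 238.4962198254324, 'dist': array([-0.12362087,  0.        ,  0.        ,  0.        ,  0.        ]), 'pose': array([[-2.16469907e-03,  9.98064900e-01, -6.21431412e-02,
         4.93271036e+02],
       [-9.99997071e-01, -2.09320967e-03,  1.21547812e-03,
         5.20728724e+01],
       [ 1.08304742e-03,  6.21455903e-02,  9.98066507e-01,
         9.19173278e+02],
       [ 0.00000000e+00,  0.00000000e+00,  0.00000000e+00,
         1.00000000e+00]])}
{'fx': 362.938628146
[... 516 characters left out ...]
00e+00]])}
{'time_s': 0.1, 'qpos': array([ 1.27602602e+00,  4.23787982e-01,  1.63060569e+00, -1.68051761e-05,
        1.08862014e+00, -1.89962488e-02]), 'dq': array([-0.00079399,  0.00014645, -0.00118005,  0.00016082,  0.00071805,
        0.00025083]), 'tau': array([-2.26920056e-04, -5.45614064e+01, -2.74321657e+01,  6.44284557e-02,
        1.88638695e-02, -5.96842392e-05]), 'tool_pos': array([170.04345151, 601.01138475, 301.96774706]), 'orientation': array([ 1.37446608e-01,  9.90508922e-01, -7.03015188e-04, -1.03670819e-04]), 'force': array([-0.40371954,  0.05795628, -0.58053852]), 'wrist_torque': array([ 0.03157059, -0.00956019,  0.04852796]), 'grip_force': 0.0, 'width': 87.59925979228763}
```

View pics/top0.png

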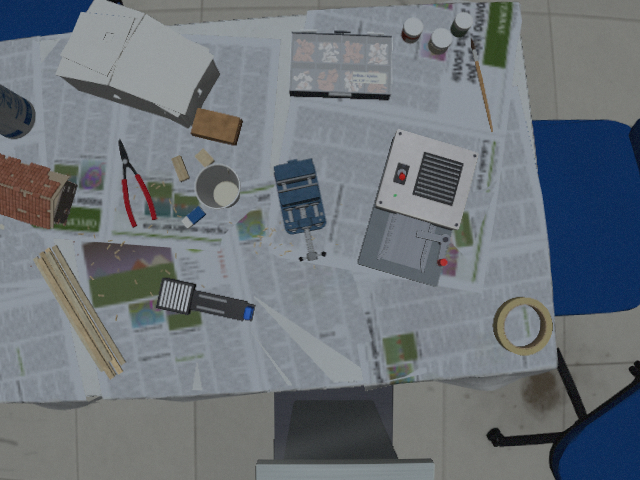

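View pics/scene0.png

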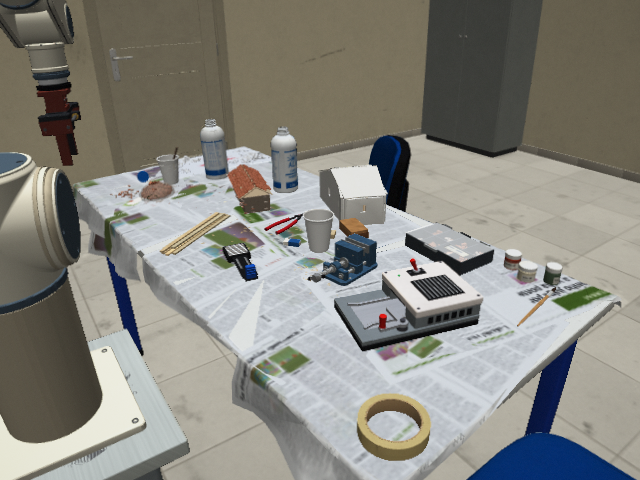

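Top view: the peg is at about (443,262), the switch tip at (402,176), the blue tab at (249,313), the white cassette frame at (176,295) and the cup at (218,187). The scene view agrees: the vise stands between the cassette and the extractor, and the way in front of it is clear.

```bash
cat > h.py <<'E'
import numpy as np, cv2
from scipy.spatial.transform import Rotation as R
from station import env, set_gripper, viewer, workorder
def snap(n, save=None):
    p=dict(viewer.camera_params(n))
    if n=="wrist":
        s=env.read_state(); T=np.eye(4); T[:3,:3]=R.from_quat(s["orientation"]).as_matrix(); T[:3,3]=s["tool_pos"]
        p["pose"]=T@p["tool_from_camera"]
    im=viewer.camera(n)
    if save: cv2.imwrite(save,im)
    return im,p
def ray(p,uv):
    K=np.array([[p["fx"],0,p["cx"]],[0,p["fy"],p["cy"]],[0,0,1]])
    x,y=cv2.undistortPoints(np.array([[uv]],float),K,p["dist"])[0,0]
    return p["pose"][:3,3], p["pose"][:3,:3]@np.array([x,-y,-1])
def onz(p,uv,z):
    o,d=ray(p,uv); return (o+d*(z-o[2])/d[2])
def tri(a,b):
    (o1,d1),(o2,d2)=a,b
    A=np.stack([d1,-d2],1); t=np.linalg.lstsq(A,o2-o1,rcond=None)[0]
    q1,q2=o1+t[0]*d1,o2+t[1]*d2
    return (q1+q2)/2, np.linalg.norm(q1-q2)
def blobs(im,col,amin=8):
    h=cv2.cvtColor(im,cv2.COLOR_BGR2HSV)
    if col=="red": m=cv2.inRange(h,(0,150,70),(6,255,255))|cv2.inRange(h,(174,150,70),(180,255,255))
    else: m=cv2.inRange(h,(105,150,90),(125,255,255))
    n,l,s,c=cv2.connectedComponentsWithStats(m)
    return [(s[i,4],c[i].round(1),s[i,:4]) for i in range(1,n) if s[i,4]>=amin], l
def down(yaw):  # tool z down, tool y (closing) at angle yaw+90deg in world; tool x at yaw
    return (R.from_euler("z",yaw)*R.from_euler("x",np.pi)).as_quat()
E
python3 - <<'E'
from h import *
for n in ["top","scene"]:
    im=cv2.imread(f"pics/{n}0.png")
    for c in ["red","blue"]:
        for b in blobs(im,c)[0]: print(n,c,b)
p=viewer.camera_params("top")
for nm,uv,z in [("peg",(443,262),60),("sw",(402,176),95),("tab",(249,313),42),("frame",(176,295),18),("boss",(445,240),40),("cup",(218,187),91),("hA",(401,131),66),("hB",(478,151),66),("hC",(458,229),66),("hD",(375,207),66),("bedL",(360,265),26),("bedR",(435,286),26)]: print(nm,onz(p,uv,z).round(1))
E
```

```text
top red (np.int32(33), array([401.6, 176.3]), array([399, 173,   6,   7], dtype=int32))
top red (np.int32(218), array([146.5, 196.2]), array([135, 174,  21,  46], dtype=int32))
top red (np.int32(207), array([127.5, 202.7]), array([122, 179,  15,  48], dtype=int32))
top red (np.int32(41), array([442.9, 261.9]), array([440, 259,   7,   7], dtype=int32))
top blue (np.int32(14), array([22.7,  1.8]), array([17,  0, 13,  6], dtype=int32))
top blue (np.int32(55), array([61. ,  4.7]), array([55,  0, 13, 11], dtype=int32))
top blue (np.int32(52), array([80.3,  7.3]), array([73,  2, 16, 10], dtype=int32))
top blue (np.int32(9), array([49.8,  6.2]), array([47,  5,  6,  3], dtype=int32))
top blue (np.int32(9), array([71.1,  6. ]), array([69,  4,  5,  6], dtype=int32))
top blue (np.int32(346), array([16.8, 30. ]), array([ 0, 11, 39, 30], dtype=int32))
top blue (np.int32(12), array([46.2, 12.1]), array([44, 10,  6,  5], dtype=int32))
top blue (np.int32(139), array([57.5, 19.4]), array([48, 10, 20, 24], dtype=int32))
top blue (np.int32(20), array([10. , 15.2]), array([ 7, 13,  9,  5], dtype=int32))
[... 8681 characters left out ...]
[289, 239,  11,   4], dtype=int32))
scene blue (np.int32(39), array([249.7, 266.3]), array([245, 264,  10,   6], dtype=int32))
scene blue (np.int32(9), array([251., 271.]), array([247, 270,   9,   3], dtype=int32))
scene blue (np.int32(9), array([251. , 273.4]), array([247, 273,   9,   2], dtype=int32))
scene blue (np.int32(4655), array([547.3, 461.5]), array([470, 433, 165,  47], dtype=int32))
peg [ 507.1 -160.5   60. ]
sw [645.2 -87.7  95. ]
tab [422.3 164.3  42. ]
frame [451.1 295.7  18. ]
boss [ 545.  -169.6   40. ]
cup [628.6 209.5  91. ]
hA [727.4 -92.4  66. ]
hB [ 694.2 -223.4   66. ]
hC [ 561.7 -185.4   66. ]
hD [598.5 -46.8  66. ]
bedL [503.  -24.6  26. ]
bedR [ 466.2 -154.4   26. ]
```

Run:
```python
from h import *
y=np.radians(-16)
env.reach([545,-110,240],down(y))
im,p=snap("wrist","pics/w1.png"); np.savez("w1.npz",**p)
print(env.read_state()["time_s"],env.read_state()["qpos"].round(2),env.read_state()["force"])
for b in blobs(im,"red",30)[0]: print(b)
```

```text
2.9917 [-0.22  0.41  1.83  0.    0.91  1.63] [-0.26543116 -0.16755636 -0.20021269]
(np.int32(303), array([241.5, 106.5]), array([233,  94,  17,  25], dtype=int32))
(np.int32(273), array([396.6, 265.7]), array([387, 255,  20,  22], dtype=int32))
```

View pics/w1.png

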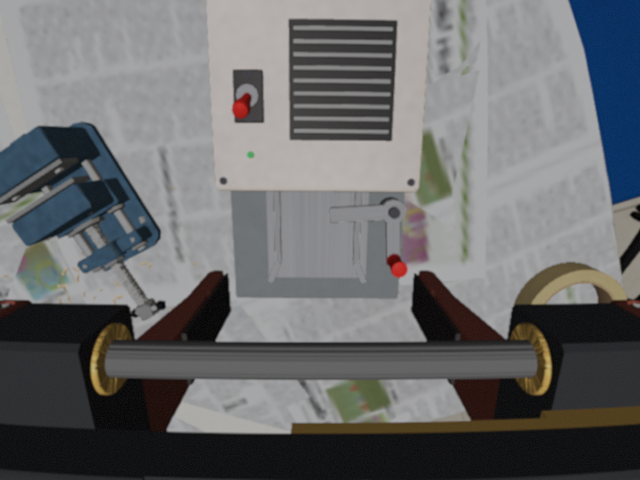

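Wrist view: the hood's front edge runs (216,190)–(419,191), the boss is at (394,212), the peg top at (399,267) and the bed's front corners at (237,298) and (398,298). The rails are near columns 272 and 362, and the switch tip is at (241,110). The catch is shut.

Run:
```python
from h import *
p=dict(np.load("w1.npz")); im=cv2.imread("pics/w1.png")
P={k:onz(p,uv,z) for k,uv,z in [("hL",(216,190),66),("hR",(419,191),66),("bL",(237,298),26.5),("bR",(398,298),26.5),("boss",(394,212),45),("peg",(399,267),65),("tip",(241,110),97),("rL",(272,280),31),("rR",(362,280),31)]}
for k,v in P.items(): print(k,v.round(1))
for a,b in [("hR","hL"),("bR","bL"),("rR","rL")]:
    d=P[b]-P[a]; print(a,b,np.linalg.norm(d),np.degrees(np.arctan2(d[1],d[0]))-90)
cv2.imwrite("pics/w1c.png",cv2.resize(im[170:310,200:440],None,fx=3.3,fy=3.3,interpolation=cv2.INTER_CUBIC))
```

```text
hL [602.1 -49.7  66. ]
hR [ 562.  -187.8   66. ]
bL [505.8 -22.5  26.5]
bR [ 466.9 -159.3   26.5]
boss [ 547.3 -170.4   45. ]
peg [ 510.1 -161.7   65. ]
tip [643.9 -89.7  97. ]
rL [515.  -58.7  31. ]
rR [ 493.9 -132.8   31. ]
hR hL 143.77616717904053 -16.17916960421141
bR bL 142.1722169992455 -15.875356494463531
rR rL 76.99970563495526 -15.878190496142906
```

View pics/w1c.png

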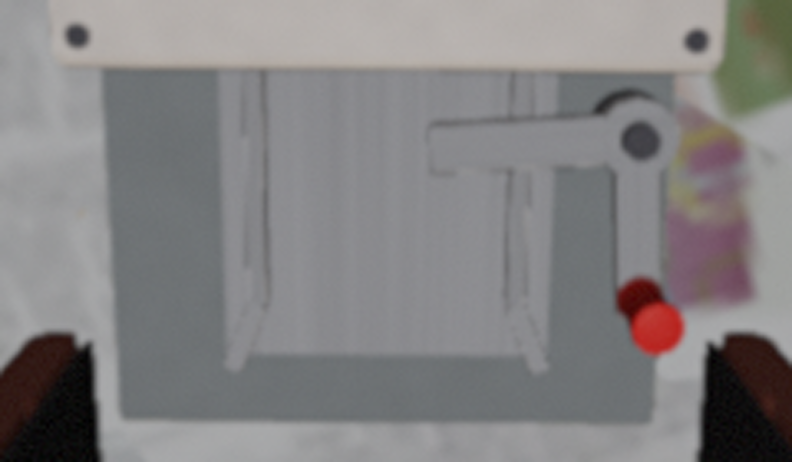

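The crop shows the rails' inner edges at (281,200)–(281,261) and (354,200)–(354,261), and the peg top at (399,269).

Run:
```python
from h import *
p=dict(np.load("w1.npz")); y=np.radians(-16); ex=np.array([np.cos(y),np.sin(y)]); ey=np.array([-np.sin(y),np.cos(y)])
hm=np.array([(602.1+562)/2,(-49.7-187.8)/2]); print("mouth from hood mid",hm)
bm=np.array([(505.8+466.9)/2,(-22.5-159.3)/2])+101*ex; print("from bed",bm)
for r in (200,261):
    a=onz(p,(281,r),28.5)[:2];b=onz(p,(354,r),28.5)[:2]; m=(a+b)/2; print("rails",np.linalg.norm(a-b),(m-hm)@ex,(m-hm)@ey)
for k,q in [("boss",(547.3,-170.4)),("peg",onz(p,(399,269),65)[:2]),("tip",onz(p,(241.,110),97)[:2])]: print(k,(q-hm)@ex,(q-hm)@ey)
print("peg",onz(p,(399,269),65))
```

```text
mouth from hood mid [ 582.05 -118.75]
from bed [ 583.43743129 -118.73937294]
rails 59.42900344155022 -12.484608311398734 0.2988314565237966
rails 62.06197506731497 -64.64208667145446 0.31142152085754987
boss -19.16717450590857 -59.227564709854896
peg -58.89405710419156 -61.16349229635666
tip 51.47207721024367 44.980485164575775
peg [ 508.5784555  -161.31072016   65.        ]
```

```bash
cat >> h.py <<'E'
Y=np.radians(-16); EX=np.array([np.cos(Y),np.sin(Y)]); EY=np.array([-np.sin(Y),np.cos(Y)]); M=np.array([582.5,-118.5])
def W(x,y,z): return [*(M+x*EX+y*EY),z]
def pegpos(a,r=40): return -20-r*np.cos(a), -60-r*np.sin(a)
def arc(a0,a1,z,n=6):
    for a in np.linspace(a0,a1,n+1)[1:]:
        env.move_l(W(*pegpos(a),z),down(Y+a),rate=80)
def say(*t):
    s=env.read_state(); print(*t,"t",round(s["time_s"],1),"pos",s["tool_pos"].round(1),"F",s["force"].round(1),"w",round(s["width"],1))
E
python3 - <<'E'
from h import *
set_gripper(45)
env.move_l(W(-60,-60,175),down(Y),rate=200)
env.move_l(W(-60,-60,126),rate=120,f_stop=12); say("down")
set_gripper(5); say("grip")
arc(0,1.62,126); say("arc")
set_gripper(35); 
env.move_l(W(*pegpos(1.62),230),rate=200)
say()
im,p=snap("wrist","pics/w2.png"); print(blobs(im,"red",30)[0])
for b in blobs(im,"red",30)[0]: q=onz(p,b[1],62)[:2]-M; print(q@EX,q@EY)
E
```

```text
down t 5.0 pos [ 508.8 -159.4  126.4] F [-0.6  0.4  0.9] w 45.0
grip t 5.6 pos [ 508.3 -159.8  126.2] F [-1.3 -0.2  4.2] w 11.1
arc t 8.1 pos [ 538.1 -207.7  126.1] F [ 4.9 10.3  4.3] w 11.3
t 9.3 pos [ 537.2 -209.4  229.5] F [-0.3  0.3 -0.3] w 35.0
[(np.int32(296), array([462.1,   8.8]), array([452,   0,  20,  25], dtype=int32)), (np.int32(268), array([321.8, 239.6]), array([314, 229,  17,  21], dtype=int32))]
63.07258529955383 55.949285152243995
-17.22794336440705 -97.87732952921333
```

Run:
```python
from h import *
set_gripper(60)
env.reach([478,215,250],down(np.radians(167.6)))
im,p=snap("wrist","pics/w3.png"); np.savez("w3.npz",**p); say()
for b in blobs(im,"blue",150)[0]: print(b,onz(p,b[1],42.5))
```

```text
t 11.6 pos [478.5 214.2 249.9] F [-0.3 -0.  -0.4] w 59.6
(np.int32(450), array([251.1, 174.2]), array([242, 161,  19,  27], dtype=int32)) [422.02552202 169.36928214  42.5       ]
```

View pics/w3.png

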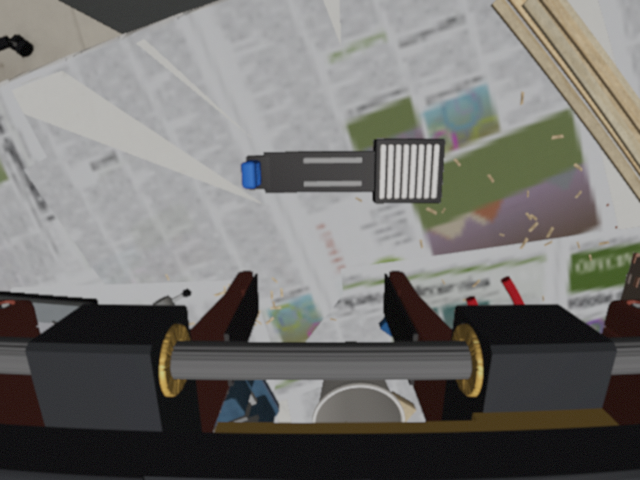

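Wrist view: the cassette stands level. Its frame's top corners are at (376,140), (444,140), (442,202) and (375,200), and the top of the blue tab is centred near (249.5,174.5). The cup is at the bottom (360,400), out of the way.

Run:
```python
from h import *
p=dict(np.load("w3.npz"))
c=[onz(p,uv,18) for uv in [(376,140),(444,140),(442,202),(375,200)]]
f=sum(c)/4; t=onz(p,(249.5,174.5),42.5); print([x.round(1) for x in c],f,t)
d=f-t; print(np.hypot(*d[:2]),np.degrees(np.arctan2(d[1],d[0])))
for a,b in [(0,1),(3,2),(1,2),(0,3)]: e=c[b]-c[a]; print(np.linalg.norm(e),np.degrees(np.arctan2(e[1],e[0])))
```

```text
[array([418.1, 274.1,  18. ]), array([430.1, 330.4,  18. ]), array([482.1, 321.4,  18. ]), array([467.8, 264.1,  18. ])] [449.52404342 297.49691829  18.        ] [421.97405129 168.06881473  42.5       ]
132.32775997305447 77.9833981683418
57.5633957624341 77.97268942770378
59.08414566453972 76.00045017170862
52.8147740227972 -9.808636080360255
50.74486248069107 -11.396252078880709
```

Run:
```python
from h import *
q=down(np.radians(168))
env.reach([422,168,160],q)
print(env.move_l([422,168,97],rate=120,f_stop=10)); say("down")
set_gripper(3); say("grip")
env.move_l([422,168,250],rate=150); say("lift")
env.reach(W(-35-134,0,250),down(Y+np.pi/2)); say("hover")
env.move_l(W(-35-134,0,170),rate=150)
im,p=snap("wrist","pics/w4.png"); np.savez("w4.npz",**p); say()
```

```text
False
down t 12.8 pos [422.9 168.4  97.6] F [-0.9 -0.2  0.2] w 60.1
grip t 13.6 pos [422. 168.  97.] F [-0.6 -0.4  0.7] w 11.9
lift t 14.8 pos [421.5 167.8 249.3] F [-0.4 -0.5 -1.2] w 12.1
hover t 15.8 pos [419.9 -71.6 249.6] F [-0.1 -0.2 -1.5] w 11.8
t 16.5 pos [420.7 -71.7 170.6] F [-0.1  0.2 -1.6] w 11.6
```

View pics/w4.png

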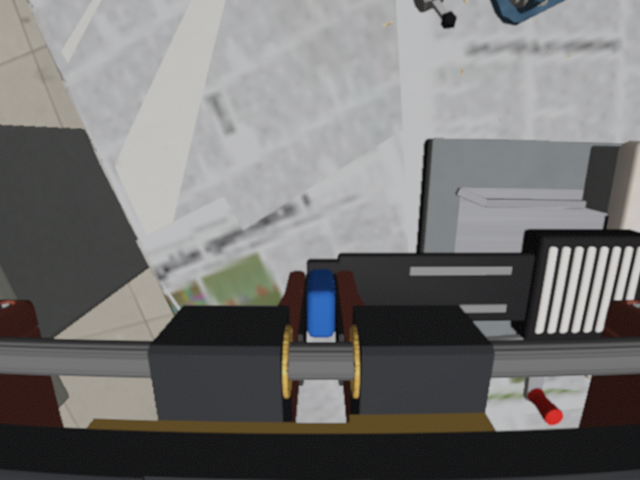

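Wrist view: the cassette is held level by the tab. The frame's top-rear corners are near (538,244) and (527,338), and the bed lies to the right behind it.

Run:
```python
from h import *
p=dict(np.load("w4.npz"))
im=cv2.imread("pics/w4.png")
cv2.imwrite("pics/w4c.png",cv2.resize(im[215:355,400:640],None,fx=3.3,fy=3.3,interpolation=cv2.INTER_CUBIC))
for n,uv,z in [("+y",(538,244),91.6),("-y",(527,338),91.6),("neck+y",(430,254),87.6),("neck-y",(430,320),87.6),("tab",(321,290),116),("lipcorner",(427,141),26.5)]:
    q=onz(p,uv,z)[:2]-M; print(n,q@EX,q@EY)
```

```text
+y -66.16267811824173 24.055779555049998
-y -63.696966352451014 -25.263722611353128
neck+y -115.9936605765861 17.949533658929127
neck-y -113.10356341081649 -16.72379744133568
tab -167.97396143837219 11.448508043409467
lipcorner -103.75991504332706 70.66241654095104
```

View pics/w4c.png

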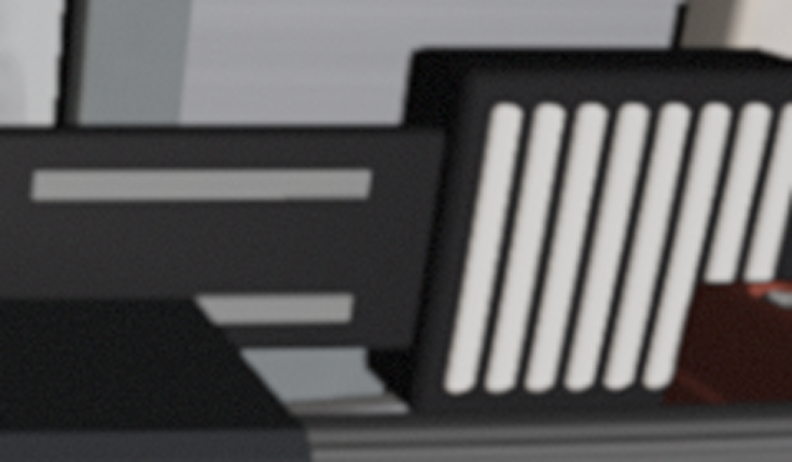

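The cassette is centred to within 1 mm and square. I'll lay it between the rails and slide it to just short of the earliest seat position.

Run:
```python
from h import *
env.move_l(W(-169,-0.3,132),rate=100,f_stop=10); say("low")
print(env.move_l(W(-169,-0.3,118),rate=12,f_stop=3)); say("bed")
z=env.read_state()["tool_pos"][2]
print(env.move_l(W(-134+20,-0.3,z),rate=60,f_stop=12)); say("slide1")
print(env.move_l(W(-134+57,-0.3,z),rate=40,f_stop=12)); say("slide2")
s=env.read_state(); q=s["tool_pos"][:2]-M; print(q@EX,q@EY,s["wrist_torque"].round(2))
```

```text
low t 17.1 pos [420.1 -72.3 132.3] F [-0.1  1.3 -1.3] w 11.7
True
bed t 17.9 pos [419.8 -72.2 122.5] F [-1.3  1.   5.8] w 11.9
False
slide1 t 18.9 pos [473.  -87.4 122.7] F [-1.4 -0.6  5.4] w 12.1
False
slide2 t 20.0 pos [508.2 -97.5 122.6] F [-2.4  1.1  5.7] w 11.8
-77.18097015489577 -0.2950520786319841 [-0.08  0.07 -0.02]
```

Run:
```python
from h import *
z=122.5
for x in np.arange(58.5,87,1.5):
    hx=env.move_l(W(x-134,-0.3,z),rate=25,f_stop=15)
    hz=env.move_l(W(x-134,-0.3,z-7.5),rate=25,f_stop=9)
    s=env.read_state(); q=s["tool_pos"][:2]-M
    print(round(x,1),hx,hz,"x",round(q@EX+134,1),"z",round(s["tool_pos"][2],1),"F",s["force"].round(1),"t",round(s["time_s"],1))
    if s["tool_pos"][2]<z-4: break
    if hx: break
```

```text
58.5 False False x 57.8 z 115.2 F [-5.3  2.   8.7] t 20.7
```

Run:
```python
from h import *
s=env.read_state(); say(); print(s["wrist_torque"].round(2))
im,p=snap("wrist","pics/w5.png"); snap("scene","pics/s5.png")
a=cv2.imread("pics/s5.png")[230:370,280:500]
cv2.imwrite("pics/w5c.png",np.hstack([cv2.resize(im[190:350,240:480],(480,320)),cv2.resize(a,(480,305))[:320] if 0 else cv2.resize(a,(320,320))]))
```

```text
t 20.7 pos [509.1 -97.7 115.2] F [-5.3  2.   8.7] w 13.4
[0.02 0.23 0.01]
```

View pics/w5c.png

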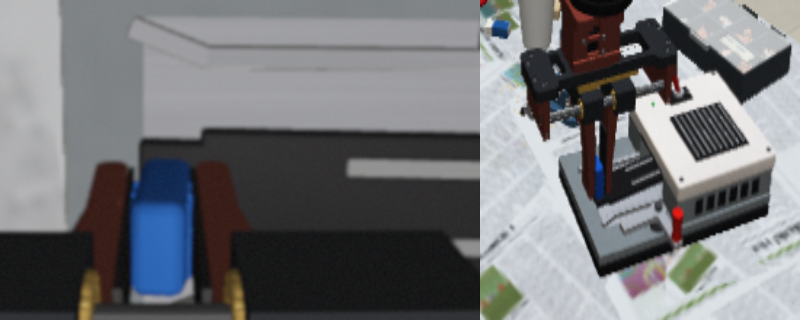

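The fingers read 13.4 mm instead of 11.8, so the press tilted the cassette in the grip. It hasn't dropped. I'll raise it to let it re-seat flat, then probe much more gently.

Run:
```python
from h import *
env.move_l(W(57-134,-0.3,122.8),rate=40); say("up")
z=122.6
for x in np.arange(59,88,1.5):
    hx=env.move_l(W(x-134,-0.3,z),rate=25,f_stop=12)
    hz=env.move_l(W(x-134,-0.3,z-2.5),rate=10,f_stop=3)
    s=env.read_state(); q=s["tool_pos"][:2]-M
    print(round(x,1),hx,hz,"x",round(q@EX+134,1),"z",round(s["tool_pos"][2],1),"w",round(s["width"],1),"F",s["force"].round(1),"Ty",s["wrist_torque"].round(2),"t",round(s["time_s"],1))
    if hx or not hz: break
```

```text
up t 21.1 pos [507.9 -97.5 122.7] F [ 0.2 -0.6 -2. ] w 11.9
59.0 False True x 58.8 z 121.7 w 11.9 F [-1.7  0.4  4.9] Ty [-0.16 -0.17 -0.01] t 21.6
60.5 False True x 60.6 z 121.8 w 11.6 F [-2.2 -0.1  6.3] Ty [-0.18 -0.16 -0.02] t 22.1
62.0 False False x 62.1 z 119.9 w 12.1 F [ 1.8 -0.6 -2.1] Ty [-0.03  0.04 -0.01] t 22.7
```

It dropped freely at x ≈ 62. Now lowering to the floor.

Run:
```python
from h import *
print(env.move_l(W(62.3-134,-0.3,112.5),rate=20,f_stop=5)); s=env.read_state(); say(); print(s["wrist_torque"].round(2))
```

```text
True
t 23.1 pos [513.2 -99.  113.8] F [-0.9  1.   4.8] w 12.1
[-0.1  -0.12  0.02]
```

Run:
```python
from h import *
set_gripper(32); say("rel")
env.move_l(W(62.3-134,-0.3,190),rate=150)
env.move_l(W(*pegpos(1.62),190),down(Y+1.62),rate=200)
print(env.move_l(W(*pegpos(1.62),126),rate=120,f_stop=10)); say("down")
set_gripper(5); say("grip")
for a in np.linspace(1.62,0.0,7)[1:]:
    env.move_l(W(*pegpos(a),126),down(Y+a),rate=80); say(round(a,2))
set_gripper(35)
env.move_l(W(-60,-60,215),down(Y),rate=200)
im,p=snap("wrist","pics/w6.png"); say()
for b in blobs(im,"red",30)[0]: q=onz(p,b[1],62)[:2]-M; print(b[1],q@EX,q@EY)
```

```text
rel t 23.6 pos [512.9 -98.9 113.5] F [-0.1 -0.4 -0.6] w 31.8
False
down t 25.7 pos [ 537.9 -209.4  126.2] F [-0.5  0.1  0.6] w 32.0
grip t 26.1 pos [ 537.9 -209.8  126.6] F [-1.  -0.1  4. ] w 11.3
1.35 t 26.6 pos [ 527.4 -206.1  126.5] F [-1.4 -1.6  6.2] w 11.5
1.08 t 27.0 pos [ 518.3 -199.7  126.5] F [-3.7 -2.6  7.2] w 11.4
0.81 t 27.4 pos [ 511.2 -191.1  126.5] F [-6.5 -1.6 10.1] w 11.0
0.54 t 27.8 pos [ 506.6 -180.8  126.4] F [-6.7 -0.4 11.4] w 11.1
0.27 t 28.2 pos [ 505.  -169.8  126.4] F [-7.7  1.  12.3] w 11.3
0.0 t 28.6 pos [ 506.4 -158.8  126.4] F [-9.   3.5 14.2] w 10.9
t 29.9 pos [ 507.6 -159.4  213.9] F [-0.1 -0.7 -0.3] w 35.1
[121.3  60.5] 60.11331729862225 60.31379849977108
[320.1 248. ] -58.510395695120756 -60.85868934063086
```

View pics/w6.png

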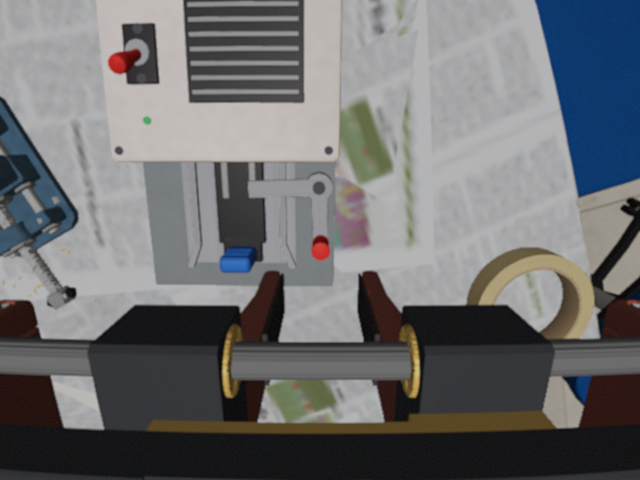

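The catch is shut over the neck: the tongue crosses it at (255,188) and the blue tab is at (238,258). The switch still leans back, at (121,61). Next, the switch.

Run:
```python
from h import *
set_gripper(0)
env.move_l(W(20,45.5,215),rate=200)
print(env.move_l(W(20,45.5,164),rate=120,f_stop=8)); say("down")
print(env.move_l(W(62,45.5,164),rate=40,f_stop=15)); say("push")
s=env.read_state(); print((s["tool_pos"][:2]-M)@EX)
env.move_l(W(20,45.5,164),rate=150); env.move_l(W(-10,20,260),rate=200)
im,p=snap("wrist","pics/w7.png"); say()
for b in blobs(im,"red",30)[0]: q=onz(p,b[1],92)[:2]-M; print(b[1],q@EX,q@EY)
```

```text
False
down t 31.9 pos [614.1 -80.7 164.1] F [0.6 0.3 0.1] w 0.1
True
push t 32.8 pos [647.4 -89.5 163.3] F [-2.6  1.9  4.8] w 0.3
54.40349737774149
t 33.9 pos [578.4 -96.4 258.9] F [-0. -0. -1.] w 0.3
[280.3 124.4] 71.53182383550435 45.377344492559814
[413.8 288.3] -44.4816044152646 -50.280546566470655
```

View pics/w7.png

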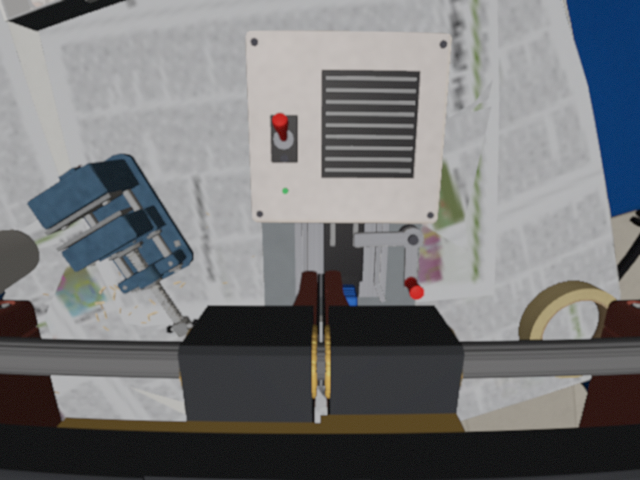

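The lever now leans forward, with its tip at (280,119), and the catch is still shut. I'll check the angle, then hand in.

Run:
```python
from h import *
im,p=snap("wrist")
q=onz(p,(280,119),97)[:2]-M; x=q@EX; a=np.arcsin(np.clip((x-62)/30,-1,1))+.45; print(x,a)
if a>0.72: print(workorder.sign_off()); say()
```

```text
74.08363619779288 0.8645606916589585
the job is handed in; nothing more can be done
None
the job is handed in; nothing more can be done
```

The job is handed in after about 34 s on the robot's clock: the cassette is home in the seat, the catch is shut over its neck and the switch is on (about 0.86 rad measured); I never went near the cup, and no verdict came back.

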